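# Start the microscope light source in the right order

## Robot

A 6-joint arm with a two-finger parallel gripper is mounted at the origin on a cart in front of the work surface, level with it; the furniture and walls round the work are solid. World frame = base frame: x ahead of the robot, y to its left, z up, the work surface at z = 0. Lengths are in mm, angles in rad, forces in N, time in s.
With the tool pointing down it reaches from about 325 to 850 mm from the base axis. Payload 4.4 kg.
Tool frame: the origin (TCP) lies midway between the tips of the shut fingers; the grasp point (between the pads) lies 19 mm behind it; z points along the fingers, y is the direction in which the jaws open and shut (so a half turn about z gives the same grasp; the last joint's range is limited). The gripper opens to 94 mm and grips with 3 to 60 N. Pads are 16 mm wide; open, the fingers measure 119 mm over their backs; the gripper's body (75 mm by 177 mm) begins 78 mm behind the grasp point.
Start: joints at [-1.361, 0.207, 1.542, -0, 1.393, -0.15], TCP at [202.438, -538.188, 205.447] pointing down, gripper open.
Joint ranges: [-2.73, 2.73], [-0.86, 2.22], [0.23, 2.46], [-1.11, 4.25], [0.08, 2.63], [-2.82, 2.82]. Speed limits (rad/s): [2.79, 2.79, 3.14, 3.14, 3.14, 3.14].

## Interface

Orientations are given as [roll, pitch, yaw] about the fixed x, y, z axes, in that order (R = Rz(yaw) Ry(pitch) Rx(roll)).
In Python, from plant import arm, imaging gives the robot as it stands. The module is installed in compiled form; this text tells all that it offers.
- The arm moves only by the tool apply_moves, never from a script. Its argument "motion" is a list that holds one entry, the list of rows, each a list of 7 numbers: the turn, a rotation vector about the world's x, y, z in rad, then the shift along the world's x, y, z in m, then the closure, from 0 (fully open) to 1 (shut). A call has 1 to 20 rows; each row is the pose to reach, as a shift and turn from the pose measured when the call began; what a row does not reach only later rows make up. A row lasts 1/8 s, in which the tool goes at most 62.5 mm and 10.7 degrees, less where a joint would pass 70% of its speed; a pose out of reach is approached as far as the arm can. A call with a gripper value outside its range is refused whole. The fingers move at their own pace and stop on an object; "grip_force" is the grip in N (left out, the last holds). Time passes only in rows, so rows that repeat a pose let the fingers close. It gives the time, the measured TCP pose, the force and the opening at its end, in the units of the state.
- arm.observe(): the state, without advancing time (a new reading comes with each control period).
- imaging.capture(name): name is "scene" or "top"; returns a dict with "image" (384x512x3 uint8, red, green, blue), "mtx" (3x3 intrinsics, pixels), "R" (3x3) and "t" (3): a world point X has camera coordinates R X + t. Camera axes: x right, y down, z forward; pixel columns grow to the right and rows downward; lengths in mm; the calibration is good to about 2 mm. A picture is of the moment at which its call begins. There is no depth.
- arm.close_job(): hands the job in, once; it reports no verdict.
The state is a dict: "t": time; "joints": joint angles; "dq": joint speeds; "effort": joint torques, N m; "ee_pos": TCP position; "tool_rot": TCP orientation; "wrist_force": force on the tool from outside, world axes, zero at the start; "torque": the same for the moment, N m; "grip_width": finger opening in mm.
Only numpy, scipy, OpenCV 4.12 (cv2) and the standard library are available. Lean on these libraries where they do the work, as an engineer would, in place of code of your own. Each camera call takes 0.05 s, during which the arm holds its last target.

## Task

Start up the microscope's light source by pressing the module buttons fully in, one after another: first the blue fan button, then the yellow supply button, then the green lamp button; each stays in. Do not press the red emergency stop, and leave the vial, the dropper bottle and the dish standing where they are.

Things in the scene. Friction and masses are not known exactly. Their poses are not given: they have to be found in the camera images.
- rack: fixed metal rack, 92 x 318 mm, with four white control modules in a row (68 wide, 76 mm from centre to centre, tops 78 mm above the bench), in varying order. Origin: centre of its underside on the bench; x to its rear, y to its left end, z up. Fixed microscopes stand at x 0.24, y 0.47 m and x 0.71, y -0.26 m, some 0.45 m high: rise over them before you swing across.
- fan_top (a point): centre of the top face of the blue round push button (34 mm wide, flat) on the fan module, which has a round black fan grille on its front; it stands 18 mm above the module's top and is pressed straight down (point z is up). The point moves with the button.
- fan_button (a joint): how far the blue button is in: 0 out, 0.008 m fully in. It slides with about 3 N of friction, has no return spring, stays where it is left, and stops hard at 8 mm, then 10 mm above the module's top.
- supply_top (a point): centre of the top face of the yellow round push button (34 mm wide, flat) on the supply module, which has cooling ribs on its front; it stands 18 mm above the module's top and is pressed straight down (point z is up). The point moves with the button.
- supply_button (a joint): how far the yellow button is in: 0 out, 0.008 m fully in. It slides with about 3 N of friction, has no return spring, stays where it is left, and stops hard at 8 mm, then 10 mm above the module's top.
- lamp_top (a point): centre of the top face of the green round push button (34 mm wide, flat) on the lamp module, which has a round light outlet on its front; it stands 18 mm above the module's top and is pressed straight down (point z is up). The point moves with the button.
- lamp_button (a joint): how far the green button is in: 0 out, 0.008 m fully in. It slides with about 3 N of friction, has no return spring, stays where it is left, and stops hard at 8 mm, then 10 mm above the module's top.
- stop_top (a point): centre of the top of the red mushroom-head emergency stop (38 mm wide, 18 mm above the module's top, on a yellow plate). Not to be pressed.
- stop_button (a joint): how far the red emergency stop is in: 0 out, 0.008 m fully in.
- vial: loose brown vial with black cap, 23 mm wide, 57 high, upright on the bench in front of the rack; origin at the centre of its underside.
- dropper: loose brown dropper bottle, 33 mm wide, 102 high, upright beside the rack's left end; origin at the centre of its underside.
- dish: loose petri dish, 59 mm wide, 15 high, behind the rack; origin at the centre of its underside.
Things that resemble listed ones, but are neither listed nor needed, are in the scene too. Leave any turquoise look-alike of the dish alone.

How it is judged:
By the outcome, as a careful person would: the job done as asked, in the order asked, and still so for the second after the job is handed in, with the robot touching nothing.
It also fails if it takes over 45 s, if anything falls off the work surface, if the arm or the gripper's body presses on something with over 40 N, if the wrist force passes 120 N, or if a joint passes its speed limit or range.

## Working session

There is one attempt and no reset: what is moved stays moved. The work goes in short steps, Python scripts to look and compute and a tool call to move; the robot and the scene stay as the last step left them, time stands still between calls to the robot, and variables do not carry over. Pictures are saved under pics/ and viewed, and the job is handed in when it is done.

Besides the shell and the picture viewer there is one more tool, called after "Emit:" as a command line: name --argument value ..., lists and objects as JSON in quotes. apply_moves: Moves the arm, as the interface text tells. Its arguments: {"type":"object","properties":{"motion":{"type":"array","items":{"type":"array","items":{"type":"array","items":{"type":"number"}}}},"grip_force":{"type":"number"}},"required":["motion"]}

```bash
mkdir -p pics
python3 - <<'E'
from plant import arm, imaging
import cv2,pickle
s=arm.observe(); print(s)
for n in ("scene","top"):
    d=imaging.capture(n); pickle.dump(d,open(n+".pkl","wb"))
    cv2.imwrite(f"pics/{n}0.png",cv2.resize(d["image"][:,:,::-1],None,fx=1.5,fy=1.5,interpolation=cv2.INTER_CUBIC))
    print(n,d["mtx"],d["R"],d["t"])
E
```

```text
{'t': 0.0, 'joints': array([-1.36149434e+00,  2.07380892e-01,  1.54293007e+00, -2.12331726e-05,
        1.39346783e+00, -1.50515328e-01]), 'dq': array([ 1.31130860e-04, -8.24930997e-04,  7.97200493e-04,  1.07209329e-03,
       -1.43309849e-03,  3.29922872e-05]), 'effort': array([-1.94634187e-03, -3.70885921e+01, -2.81418604e+01,  6.96603209e-02,
        3.61804606e-02, -1.75923092e-04]), 'ee_pos': array([ 202.26815165, -537.40761825,  204.32432819]), 'tool_rot': array([-3.13942810e+00, -3.07150219e-04,  3.59820749e-01]), 'wrist_force': array([-0.45435619,  0.20120782,  0.41413651]), 'torque': array([-0.02450172, -0.02999245, -0.00685082]), 'grip_width': 94.05613901706401}
scene [[411.95450623   0.         262.30623747]
 [  0.         411.95450623 193.65017304]
 [  0.           0.           1.        ]] [[ 0.77571483 -0.63091238  0.01469929]
 [-0.46885354 -0.59173962 -0.65575955]
 [ 0.42242497  0.5017906  -0.7548267 ]] [-360.94415209  428.47251033  599.8811814 ]
top [[379.06742895   0.         251.47621117]
 [  0.         379.06742895 191.36769595]
 [  0.           0.           1.        ]] [[ 0.00634909 -0.99997544  0.00296958]
 [-0.99647952 -0.00657509 -0.08357832]
 [ 0.08359579 -0.00242848 -0.99649679]] [122.84211084 574.76301543 901.91958535]
```

View pics/scene0.png

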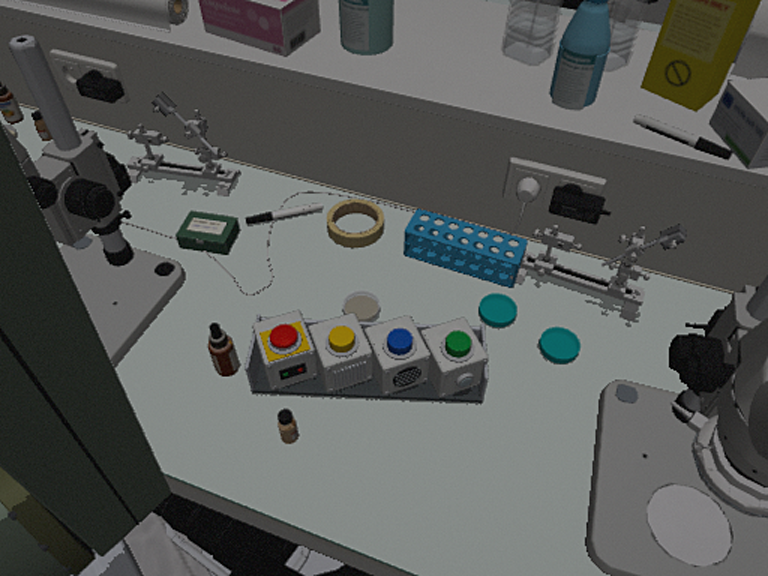

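View pics/top0.png

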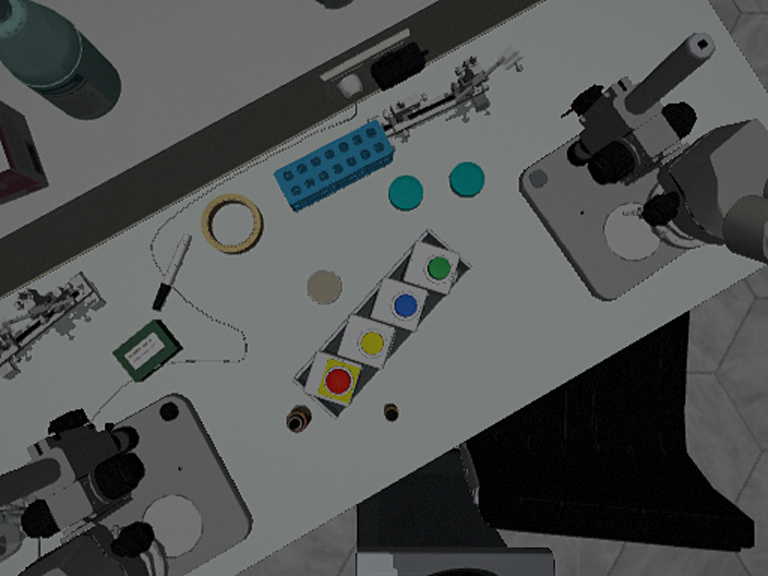

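Top view (1.5x picture): red is at (338,380), yellow (371,343), blue (405,305) and green (439,268). The dropper is at (298,419), the vial at (391,412) and the dish at (324,287). The scene view shows the same order. Next I measure them in both views.

```bash
cat > h.py <<'E'
import cv2,numpy as np
HS={"red":[(0,8),(172,180)],"yellow":[(22,32)],"blue":[(105,125)],"green":[(50,75)]}
def ray(d,uv):
    K,R,t=np.array(d["mtx"]),np.array(d["R"]),np.array(d["t"])
    v=R.T@np.linalg.inv(K)@np.array([uv[0],uv[1],1.]); return -R.T@t,v/np.linalg.norm(v)
def onplane(d,uv,z):
    c,v=ray(d,uv); return c+v*(z-c[2])/v[2]
def proj(d,X):
    p=np.array(d["mtx"])@(np.array(d["R"])@np.array(X)+np.array(d["t"])); return p[:2]/p[2]
def blobs(d,col,box,smin=110,vmin=50):
    hsv=cv2.cvtColor(d["image"],cv2.COLOR_RGB2HSV); m=np.zeros(hsv.shape[:2],np.uint8)
    for a,b in HS[col]: m|=cv2.inRange(hsv,(a,smin,vmin),(b,255,255))
    x0,y0,x1,y1=box; k=np.zeros_like(m);k[y0:y1,x0:x1]=m[y0:y1,x0:x1]
    n,l,st,ce=cv2.connectedComponentsWithStats(k)
    return sorted([(int(st[i,4]),ce[i],st[i,:4]) for i in range(1,n) if st[i,4]>25],key=lambda q:-q[0])
BOX={"top":(190,150,320,285),"scene":(160,205,330,270)}
def tri(d1,u1,d2,u2):
    P=[np.array(d["mtx"])@np.c_[d["R"],d["t"]] for d in(d1,d2)]
    X=cv2.triangulatePoints(P[0],P[1],np.array(u1).reshape(2,1),np.array(u2).reshape(2,1)); return (X[:3]/X[3]).ravel()
E
python3 - <<'E'
import pickle; from h import *
np.set_printoptions(precision=1,suppress=True)
D={n:pickle.load(open(n+".pkl","rb")) for n in("scene","top")}
for c in HS:
    u={}
    for n in D:
        b=blobs(D[n],c,BOX[n]); u[n]=b[0][1]
        print(c,n,[(q[0],q[1],q[2]) for q in b[:3]],onplane(D[n],u[n],96))
    print("  tri",tri(D["scene"],u["scene"],D["top"],u["top"]))
for n,uv in(("dropper",(198,281)),("vial",(260,275))): print(n,onplane(D["top"],uv,{"dropper":102,"vial":57}[n]))
E
```

```text
red scene [(234, array([188.6, 223.7]), array([180, 216,  18,  16], dtype=int32))] [426.6 181.2  96. ]
red top [(209, array([225. , 253.7]), array([217, 246,  17,  17], dtype=int32))] [428.6 184.6  96. ]
  tri [428.2 185.   90.7]
yellow scene [(245, array([227.2, 225.6]), array([219, 217,  17,  18], dtype=int32)), (233, array([189.2, 228.8]), array([173, 214,  34,  27], dtype=int32))] [482.4 130.9  96. ]
yellow top [(240, array([225.4, 253.5]), array([212, 239,  28,  30], dtype=int32)), (174, array([247.7, 228.4]), array([241, 221,  15,  15], dtype=int32))] [429.1 183.8  96. ]
  tri [462.3 159.7  90.9]
blue scene [(225, array([266.1, 226.8]), array([258, 219,  17,  18], dtype=int32))] [539.5  81.8  96. ]
blue top [(170, array([270.2, 203.2]), array([263, 196,  15,  15], dtype=int32))] [541.6  84.5  96. ]
  tri [541.8  84.3  91.4]
green scene [(184, array([305.2, 227.3]), array([297, 221,  17,  14], dtype=int32))] [598.   33.9  96. ]
green top [(158, array([292.6, 178.2]), array([286, 172,  14,  14], dtype=int32))] [598.3  34.1  96. ]
  tri [598.3  34.1  95.5]
dropper [369.5 242.7 102. ]
vial [377.3 105.7  57. ]
```

Run:
```python
import pickle; from h import *
np.set_printoptions(precision=0,suppress=True)
D={n:pickle.load(open(n+".pkl","rb")) for n in("scene","top")}
for n in D: print(n,ray(D[n],(0,0))[0])
d=D["top"]
print("yellow",onplane(d,(247.7,228.4),96))
for uv in((400,200),(347,123),(413,197),(440,210),(505,150),(437,142),(511,170),(510,80)): print(uv,[onplane(d,uv,z)[:2] for z in(0,250,400)])
print("left dark bar", [ (uv,[ray(D["scene"],uv)[0]+ray(D["scene"],uv)[1]*k for k in (150,300,450)]) for uv in((10,120),(60,270))])
```

```text
scene [ 227. -275.  739.]
top [497. 129. 946.]
yellow [485. 135.  96.]
(400, 200) [array([ 557., -245.]), array([ 541., -147.]), array([531., -87.])]
(347, 123) [array([ 752., -116.]), array([685., -51.]), array([644., -12.])]
(413, 197) [array([ 564., -278.]), array([ 547., -171.]), array([ 536., -106.])]
(440, 210) [array([ 532., -345.]), array([ 523., -220.]), array([ 517., -145.])]
(505, 150) [array([ 685., -515.]), array([ 636., -345.]), array([ 606., -243.])]
(437, 142) [array([ 705., -343.]), array([ 650., -219.]), array([ 617., -144.])]
(511, 170) [array([ 634., -528.]), array([ 598., -354.]), array([ 576., -250.])]
(510, 80) [array([ 868., -537.]), array([ 770., -361.]), array([ 711., -256.])]
left dark bar [((10, 120), [array([ 231., -150.,  657.]), array([235., -24., 576.]), array([239., 102., 494.])]), ((60, 270), [array([ 221., -182.,  622.]), array([215., -89., 504.]), array([209.,   4., 387.])])]
```

Run:
```python
import pickle; from h import *
np.set_printoptions(precision=0,suppress=True)
D={n:pickle.load(open(n+".pkl","rb")) for n in("scene","top")}
d=D["scene"]
for X in [(0,0,0),(0,0,150),(60,-60,150),(100,0,0),(0,100,0),(50,-240,600),(100,-300,500),(40,-100,400)]:
    print(X,(np.array(d["R"])@X+d["t"])[2],proj(d,X),proj(D["top"],X))
im=d["image"][:,:220,::-1]; im=cv2.convertScaleAbs(im,alpha=2.5)
im2=cv2.convertScaleAbs(D["top"]["image"][250:,150:,::-1],alpha=2.5)
cv2.imwrite("pics/a.png",cv2.resize(im,None,fx=1.56,fy=1.56)); cv2.imwrite("pics/b.png",cv2.resize(im2,None,fx=2,fy=2))
```

```text
(0, 0, 0) 599.8811814009171 [ 14. 488.] [303. 433.]
(0, 0, 150) 486.6571764793713 [-41. 473.] [314. 475.]
(60, -60, 150) 481.89523874770794 [ 28. 482.] [343. 443.]
(100, 0, 0) 642.1236780423353 [ 81. 438.] [303. 389.]
(0, 100, 0) 650.0602409284409 [ -6. 428.] [261. 433.]
(50, -240, 600) 47.67666716938595 [-1137.  1521.] [699. 776.]
(100, -300, 500) 114.17314972127787 [ -51. 1028.] [642. 591.]
(40, -100, 400) 264.66844073917184 [-144.  515.] [419. 567.]
```

View pics/a.png

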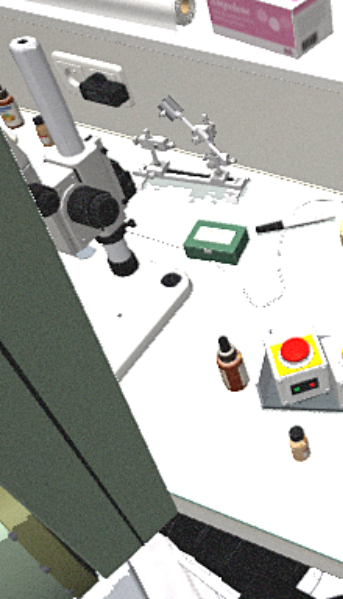

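View pics/b.png

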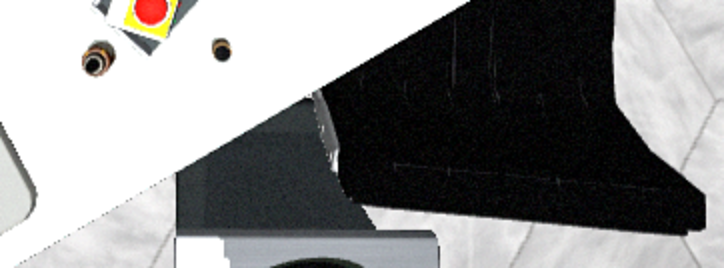

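Run:
```python
import pickle; from h import *
np.set_printoptions(precision=0,suppress=True)
D={n:pickle.load(open(n+".pkl","rb")) for n in("scene","top")}
for uv in((5,110),(40,200),(70,260),(90,300),(110,328),(55,365)):
    c,v=ray(D["scene"],uv)
    print(uv,[(k,c+v*k,proj(D["top"],c+v*k)) for k in(200,300,400,500,600,800)])
```

```text
(5, 110) [(200, array([ 233., -105.,  634.]), array([554., 571.])), (300, array([236., -20., 581.]), array([413., 514.])), (400, array([239.,  64., 528.]), array([310., 472.])), (500, array([241., 149., 475.]), array([231., 440.])), (600, array([244., 234., 423.]), array([169., 415.])), (800, array([250., 404., 317.]), array([ 77., 377.]))]
(40, 200) [(200, array([ 227., -129.,  603.]), array([553., 545.])), (300, array([227., -55., 535.]), array([429., 489.])), (400, array([226.,  18., 467.]), array([341., 450.])), (500, array([226.,  91., 399.]), array([276., 420.])), (600, array([226., 165., 331.]), array([226., 398.])), (800, array([225., 311., 195.]), array([154., 365.]))]
(70, 260) [(200, array([ 225., -149.,  584.]), array([559., 530.])), (300, array([223., -87., 506.]), array([445., 474.])), (400, array([222., -24., 428.]), array([366., 435.])), (500, array([221.,  39., 350.]), array([309., 407.])), (600, array([219., 102., 272.]), array([265., 386.])), (800, array([217., 228., 117.]), array([203., 356.]))]
(90, 300) [(200, array([ 223., -165.,  572.]), array([566., 521.])), 
[... 272 characters left out ...]
.]))]
(110, 328) [(200, array([ 224., -178.,  564.]), array([573., 514.])), (300, array([ 223., -129.,  477.]), array([468., 458.])), (400, array([221., -81., 390.]), array([398., 421.])), (500, array([220., -32., 302.]), array([348., 394.])), (600, array([218.,  17., 215.]), array([310., 374.])), (800, array([215., 114.,  40.]), array([256., 345.]))]
(55, 365) [(200, array([ 200., -179.,  566.]), array([577., 543.])), (300, array([ 187., -131.,  479.]), array([472., 492.])), (400, array([173., -83., 392.]), array([402., 458.])), (500, array([159., -35., 306.]), array([351., 434.])), (600, array([146.,  13., 219.]), array([312., 415.])), (800, array([118., 109.,  46.]), array([258., 389.]))]
```

Emit:
apply_moves --motion '[[[0,0,0,0,0,0.05,1],[0,0,0,0,0,0.1,1],[0,0,0,0,0,0.15,1]]]'

```text
t: 0.48
ee_pos: [202.2, -537.0, 355.2]
tool_rot: [-3.138, -0.0, 0.36]
wrist_force: [0.1, -0.2, 0.5]
grip_width: 67.5
```

Run:
```python
from plant import arm, imaging
import cv2,pickle
from h import *
print(arm.observe()["joints"])
for n in ("scene","top"):
    d=imaging.capture(n); pickle.dump(d,open(n+"1.pkl","wb"))
    cv2.imwrite(f"pics/{n}1.png",cv2.convertScaleAbs(cv2.resize(d["image"][:,:,::-1],None,fx=1.5,fy=1.5,interpolation=cv2.INTER_CUBIC),alpha=2))
    e=pickle.load(open(n+".pkl","rb"))
    print(n,abs(d["image"].astype(int)-e["image"]).mean(),abs(d["R"]-e["R"]).max(), (abs(d["image"].astype(int)-e["image"]).max(2)>40).sum())
```

```text
[-1.36146684e+00  1.35355859e-01  1.32123357e+00 -4.48420716e-05
  1.68852361e+00 -1.50537430e-01]
scene 2.48569573296441 0.0 1114
top 1.4077945285373263 0.0 0
```

View pics/scene1.png

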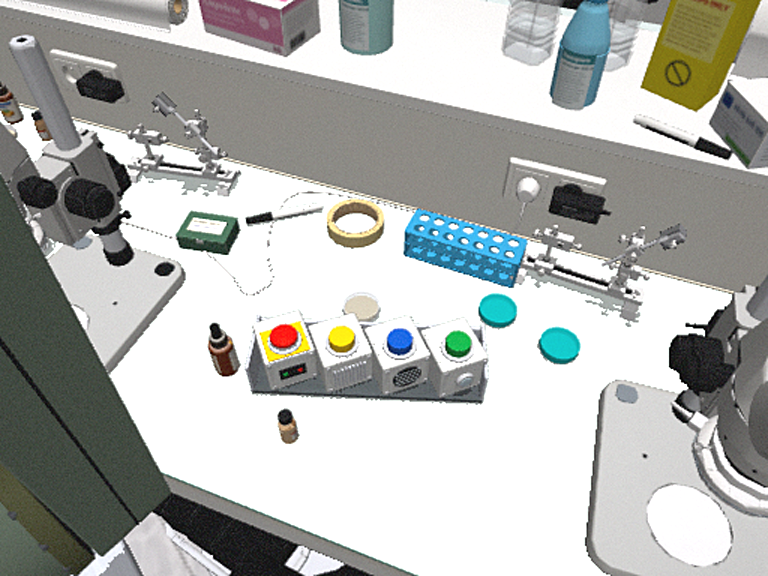

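The dark bar at the left of the scene view shifted with the move, so it is the arm itself. Next I rise above the microscopes and cross.

Emit:
apply_moves --motion '[[[0,0,0,0,0,0.055,1],[0,0,0,0,0,0.11,1],[0,0,0,0.024,0.044,0.12,1],[0,0,0,0.048,0.089,0.12,1],[0,0,0,0.073,0.133,0.12,1],[0,0,0,0.097,0.177,0.12,1],[0,0,0,0.121,0.222,0.12,1],[0,0,0,0.145,0.266,0.12,1],[0,0,0,0.169,0.31,0.12,1],[0,0,0,0.194,0.355,0.12,1],[0,0,0,0.218,0.399,0.12,1],[0,0,0,0.242,0.443,0.12,1],[0,0,0,0.266,0.488,0.12,1],[0,0,0,0.29,0.532,0.12,1],[0,0,0,0.315,0.576,0.12,1],[0,0,0,0.339,0.62,0.12,1]]]'

```text
t: 2.58
ee_pos: [542.4, 81.4, 480.1]
tool_rot: [3.132, 0.004, 0.36]
wrist_force: [0.8, -1.5, 0.5]
grip_width: 0.6
```

Emit:
apply_moves --motion '[[[0,0,0,-0.001,0.0025,-0.055,1],[0,0,0,-0.001,0.0025,-0.11,1],[0,0,0,-0.001,0.0025,-0.165,1],[0,0,0,-0.001,0.0025,-0.22,1],[0,0,0,-0.001,0.0025,-0.275,1],[0,0,0,-0.001,0.0025,-0.32,1],[0,0,0,-0.001,0.0025,-0.35,1],[0,0,0,-0.001,0.0025,-0.365,1],[0,0,0,-0.001,0.0025,-0.365,1]]]'

```text
t: 3.7
ee_pos: [540.2, 83.9, 113.7]
tool_rot: [3.133, 0.007, 0.36]
wrist_force: [0.7, -0.2, -0.8]
grip_width: 0.6
```

Run:
```python
from plant import arm, imaging
import cv2,pickle
from h import *
s=arm.observe(); print(s["joints"],s["ee_pos"],s["wrist_force"])
o=[]
for n in ("scene","top"):
    d=imaging.capture(n); pickle.dump(d,open(n+"2.pkl","wb"))
    im=d["image"][:,:,::-1]; c=proj(d,(541,84,96)).astype(int)
    x=min(max(c[0]-70,0),512-140);y=max(c[1]-70,0)
    o.append(cv2.convertScaleAbs(cv2.resize(im[y:y+140,x:x+140],(400,400),interpolation=cv2.INTER_CUBIC),alpha=2))
    print(n,x,y)
cv2.imwrite("pics/c2.png",np.hstack(o))
```

```text
[ 0.00240158  0.24386364  1.69762528 -0.0112879   1.20316858  1.2172162 ] [540.19795409  83.89686513 113.72911265] [ 0.72959656 -0.18000164 -0.80080077]
scene 195 155
top 200 133
```

View pics/c2.png

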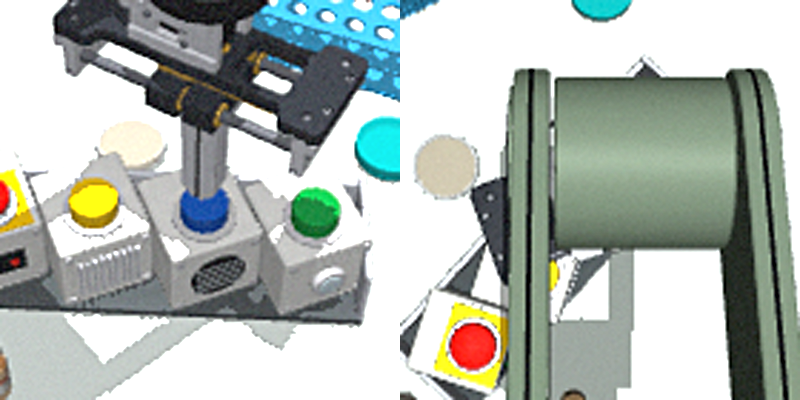

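The crop shows the shut fingertips just above the middle of the blue button, with the neighbouring buttons clear. I press now, in small steps.

Emit:
apply_moves --motion '[[[0,0,0,0.001,0,-0.012,1],[0,0,0,0.001,0,-0.018,1],[0,0,0,0.001,0,-0.021,1],[0,0,0,0.001,0,-0.024,1],[0,0,0,0.001,0,-0.026,1],[0,0,0,0.001,0,-0.026,1]]]'

```text
t: 4.55
ee_pos: [543.3, 83.9, 90.0]
tool_rot: [3.131, 0.002, 0.36]
wrist_force: [0.2, 0.1, -0.0]
grip_width: 0.7
```

Run:
```python
from plant import arm
s=arm.observe(); print(s["ee_pos"],s["wrist_force"],s["joints"],s["dq"])
```

```text
[543.30347017  83.93876429  90.04789275] [ 0.20512079  0.11115031 -0.04212466] [ 0.00242123  0.27655895  1.71162628 -0.01145726  1.15136958  1.21781697] [-3.41754884e-05  2.13259805e-04 -2.20658410e-05 -1.13890382e-03
 -6.30520354e-03  2.23874607e-04]
```

Emit:
apply_moves --motion '[[[0,0,0,-0.002,0,-0.0015,1],[0,0,0,-0.002,0,-0.0025,1]]]'

```text
t: 4.8
ee_pos: [542.9, 83.9, 88.4]
tool_rot: [3.13, -0.002, 0.36]
wrist_force: [1.3, -0.8, 3.5]
grip_width: 0.6
```

Emit:
apply_moves --motion '[[[0,0,0,-0.002,0,-0.0015,1],[0,0,0,-0.002,0,-0.003,1],[0,0,0,-0.002,0,-0.003,1]]]'

```text
t: 5.18
ee_pos: [543.0, 83.9, 88.1]
tool_rot: [3.128, -0.006, 0.36]
wrist_force: [-0.7, 0.1, 11.5]
grip_width: 0.4
```

Emit:
apply_moves --motion '[[[0,0,0,-0.001,0,-0.0025,1],[0,0,0,-0.001,0,-0.004,1],[0,0,0,-0.001,0,-0.004,1]]]'

```text
t: 5.55
ee_pos: [543.1, 83.9, 88.0]
tool_rot: [3.127, -0.008, 0.36]
wrist_force: [-4.9, -0.3, 20.3]
grip_width: 0.9
```

Blue is at its hard stop: z 88.0, and 20 N with no further travel. I lift off and go to yellow, correcting the small tilt on the way.

Emit:
apply_moves --motion '[[[0,0,0,0,0,0.02,1],[0.011,0.0126,0,0,0,0.045,1],[0.011,0.0126,0,-0.02,0.017,0.045,1],[0.011,0.0126,0,-0.04,0.034,0.045,1],[0.011,0.0126,0,-0.058,0.0505,0.045,1],[0.011,0.0126,0,-0.058,0.0505,0.03,1],[0.011,0.0126,0,-0.058,0.0505,0.022,1],[0.011,0.0126,0,-0.058,0.0505,0.022,1]]]'

```text
t: 6.55
ee_pos: [484.5, 133.9, 108.6]
tool_rot: [-3.141, 0.003, 0.36]
wrist_force: [-0.3, -0.8, -0.3]
grip_width: 0.2
```

```bash
cat > look.py <<'E'
import sys
from plant import arm, imaging
from h import *
k=sys.argv[1]; X=eval(sys.argv[2])
s=arm.observe(); print(s["ee_pos"],s["tool_rot"],s["wrist_force"])
d=imaging.capture("scene")
im=d["image"][:,:,::-1]; c=proj(d,X).astype(int); print(c)
x,y=c[0]-80,c[1]-75
cv2.imwrite(f"pics/{k}.png",cv2.convertScaleAbs(cv2.resize(im[y:y+120,x:x+160],(800,600),interpolation=cv2.INTER_CUBIC),alpha=2))
E
python3 look.py y1 "(485,134,96)"
```

```text
[484.47108412 133.92253086 108.61914603] [-3.14088926e+00  2.67946317e-03  3.59680517e-01] [-0.34781897 -0.82273001 -0.30611694]
[227 223]
```

View pics/y1.png

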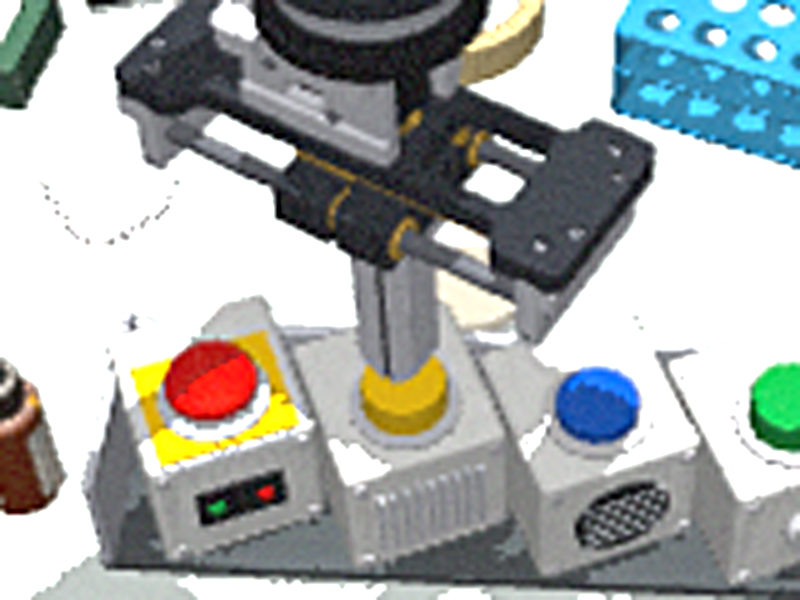

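The fingers stand over the centre of the yellow button at about (400,385) in the crop. The blue button now sits clearly lower. I press yellow.

Emit:
apply_moves --motion '[[[0,0,0,0,0,-0.009,1],[0,0,0,0,0,-0.013,1],[0,0,0,0,0,-0.016,1],[0,0,0,0,0,-0.019,1],[0,0,0,0,0,-0.022,1],[0,0,0,0,0,-0.024,1],[0,0,0,0,0,-0.024,1]]]'

```text
t: 7.48
ee_pos: [485.2, 133.7, 88.1]
tool_rot: [3.141, 0.002, 0.36]
wrist_force: [-7.8, -2.4, 18.7]
grip_width: 0.4
```

Emit:
apply_moves --motion '[[[0,0,0,0,0,-0.0025,1],[0,0,0,0,0,-0.004,1],[0,0,0,0,0,-0.004,1]]]'

```text
t: 7.85
ee_pos: [485.3, 133.7, 88.0]
tool_rot: [3.141, 0.003, 0.361]
wrist_force: [-11.4, -2.3, 26.2]
grip_width: 0.5
```

Yellow is at its hard stop: z 88.0 at 26 N. Now green.

Emit:
apply_moves --motion '[[[0,0,0,0,0,0.02,1],[0,0,0,0,0,0.045,1],[0,0,0,0.023,-0.02,0.045,1],[0,0,0,0.048,-0.042,0.045,1],[0,0,0,0.073,-0.064,0.045,1],[0,0,0,0.096,-0.085,0.045,1],[0,0,0,0.113,-0.0995,0.045,1],[0,0,0,0.113,-0.0995,0.03,1],[0,0,0,0.113,-0.0995,0.022,1],[0,0,0,0.113,-0.0995,0.022,1]]]'

```text
t: 9.1
ee_pos: [596.1, 35.2, 108.0]
tool_rot: [-3.14, 0.006, 0.362]
wrist_force: [-0.2, 0.1, -0.9]
grip_width: 0.5
```

```bash
python3 look.py g1 "(598,34,96)"
```

```text
[596.12014845  35.17166187 108.00625359] [-3.14027667  0.00626056  0.36153927] [-0.24313799  0.12884077 -0.93931359]
[305 227]
```

View pics/g1.png

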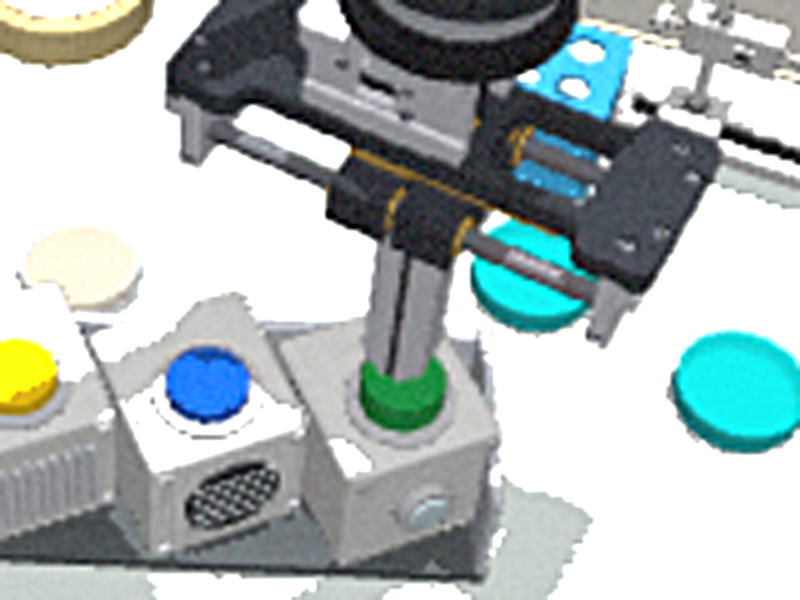

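The fingers are over the green button at about (400,380) in the crop, and blue is in. I press green.

Emit:
apply_moves --motion '[[[0,0,0,0.0015,-0.001,-0.008,1],[0,0,0,0.0015,-0.001,-0.012,1],[0,0,0,0.0015,-0.001,-0.015,1],[0,0,0,0.0015,-0.001,-0.018,1],[0,0,0,0.0015,-0.001,-0.021,1],[0,0,0,0.0015,-0.001,-0.023,1],[0,0,0,0.0015,-0.001,-0.023,1]]]'

```text
t: 10.02
ee_pos: [598.5, 34.2, 88.2]
tool_rot: [-3.141, 0.005, 0.362]
wrist_force: [-5.8, 1.0, 12.9]
grip_width: 0.1
```

Emit:
apply_moves --motion '[[[0,0,0,0,0,-0.0025,1],[0,0,0,0,0,-0.005,1],[0,0,0,0,0,-0.005,1]]]'

```text
t: 10.4
ee_pos: [598.6, 34.2, 88.0]
tool_rot: [-3.141, 0.005, 0.362]
wrist_force: [-11.5, 0.8, 23.7]
grip_width: 0.5
```

Green is at its hard stop: z 88.0 at 24 N. I lift away and check.

Emit:
apply_moves --motion '[[[0,0,0,0,0,0.03,1],[0,0,0,0,0,0.08,1],[0,0,0,0,0,0.13,1],[0,0,0,0,0,0.18,1],[0,0,0,0,0,0.23,1],[0,0,0,0,0,0.28,1],[0,0,0,-0.03,-0.02,0.31,1],[0,0,0,-0.07,-0.05,0.31,1],[0,0,0,-0.11,-0.08,0.31,1],[0,0,0,-0.15,-0.12,0.31,1],[0,0,0,-0.18,-0.16,0.31,1],[0,0,0,-0.2,-0.2,0.31,1],[0,0,0,-0.2,-0.2,0.31,1]]]'

```text
t: 12.02
ee_pos: [397.6, -168.1, 397.8]
tool_rot: [3.141, 0.005, 0.357]
wrist_force: [-0.0, 0.0, -0.4]
grip_width: -0.0
```

Run:
```python
from plant import arm, imaging
import pickle
from h import *
np.set_printoptions(precision=1,suppress=True)
s=arm.observe(); print(s["ee_pos"],s["wrist_force"],s["t"])
o=[]
for n in ("scene","top"):
    d=imaging.capture(n); e=pickle.load(open(n+".pkl","rb"))
    cv2.imwrite(f"pics/{n}9.png",cv2.convertScaleAbs(cv2.resize(d["image"][:,:,::-1],None,fx=1.5,fy=1.5,interpolation=cv2.INTER_CUBIC),alpha=1.8))
    for c,X in(("red",(428.6,184.6,96)),("yellow",(485,134.5,96)),("blue",(541.6,84.5,96)),("green",(598.3,34.1,96))):
        p=proj(e,X).astype(int); bx=(p[0]-14,p[1]-14,p[0]+14,p[1]+14)
        f=lambda q:min(blobs(q,c,bx),key=lambda b:np.hypot(*(b[1]-p)))[1] if blobs(q,c,bx) else None
        a,b=f(e),f(d); print(n,c,"before",a,"after",b,"expected shift for 8mm",proj(e,np.array(X)-[0,0,8])-proj(e,X))
```

```text
[ 397.6 -168.1  397.8] [-0.   0.  -0.4] 12.025
scene red before [188.6 223.7] after [188.6 223.7] expected shift for 8mm [0.5 2.5]
scene yellow before [227.2 225.6] after [227.3 226.9] expected shift for 8mm [0.2 2.5]
scene blue before [266.1 226.8] after [266.  228.5] expected shift for 8mm [-0.1  2.4]
scene green before [305.2 227.3] after [302.5 234.2] expected shift for 8mm [-0.4  2.4]
top red before [225.  253.7] after [225.  253.7] expected shift for 8mm [ 0.2 -0.3]
top yellow before [247.7 228.4] after [247.8 228.3] expected shift for 8mm [ 0. -0.]
top blue before [270.2 203.2] after [270.  203.4] expected shift for 8mm [-0.2  0.2]
top green before [292.6 178.2] after [292.1 178.5] expected shift for 8mm [-0.4  0.4]
```

View pics/scene9.png

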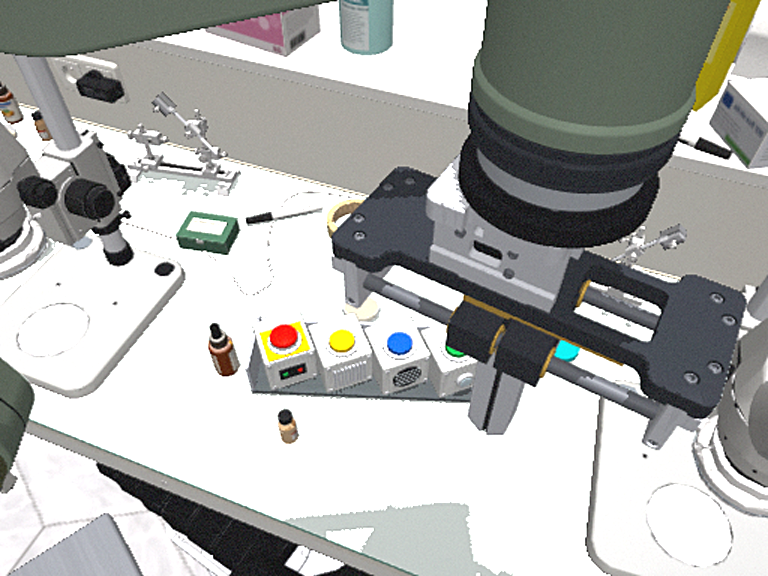

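View pics/top9.png

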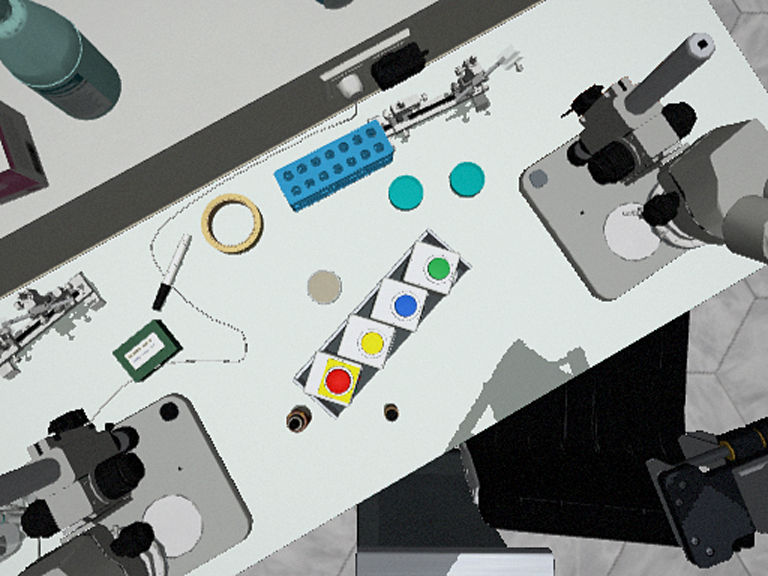

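Vial, dropper and dish are where they were, red has not moved, and yellow and blue are in. The gripper hides green in the scene view, so I move aside to check it.

Emit:
apply_moves --motion '[[[0,0,0,-0.02,-0.03,0.02,1],[0,0,0,-0.05,-0.07,0.03,1],[0,0,0,-0.08,-0.11,0.03,1],[0,0,0,-0.1,-0.15,0.03,1],[0,0,0,-0.11,-0.18,0.03,1],[0,0,0,-0.11,-0.18,0.03,1],[0,0,0,-0.11,-0.18,0.03,1]]]'

```text
t: 13.0
ee_pos: [289.7, -345.1, 427.8]
tool_rot: [-3.141, 0.004, 0.363]
wrist_force: [0.6, 0.1, -0.1]
grip_width: 0.6
```

Run:
```python
from plant import arm, imaging
import pickle
from h import *
np.set_printoptions(precision=1,suppress=True)
d=imaging.capture("scene"); e=pickle.load(open("scene.pkl","rb"))
o=[cv2.convertScaleAbs(cv2.resize(q["image"][200:300,130:340,::-1],(800,290) if 0 else (609,290),interpolation=cv2.INTER_CUBIC),alpha=2) for q in(e,d)]
cv2.imwrite("pics/end.png",np.vstack(o))
for c,X in(("red",(428.6,184.6,96)),("yellow",(485,134.5,96)),("blue",(541.6,84.5,96)),("green",(598.3,34.1,96))):
    p=proj(e,X).astype(int); bx=(p[0]-14,p[1]-14,p[0]+14,p[1]+14)
    f=lambda q:min(blobs(q,c,bx),key=lambda b:np.hypot(*(b[1]-p)))
    a,b=f(e),f(d); print(c,a,b)
```

```text
red (234, array([188.6, 223.7]), array([180, 216,  18,  16], dtype=int32)) (233, array([188.5, 223.8]), array([180, 216,  18,  16], dtype=int32))
yellow (245, array([227.2, 225.6]), array([219, 217,  17,  18], dtype=int32)) (201, array([227.3, 226.9]), array([219, 220,  17,  15], dtype=int32))
blue (225, array([266.1, 226.8]), array([258, 219,  17,  18], dtype=int32)) (196, array([266.1, 228.3]), array([258, 221,  17,  16], dtype=int32))
green (184, array([305.2, 227.3]), array([297, 221,  17,  14], dtype=int32)) (182, array([304.7, 229.7]), array([297, 223,  16,  14], dtype=int32))
```

View pics/end.png

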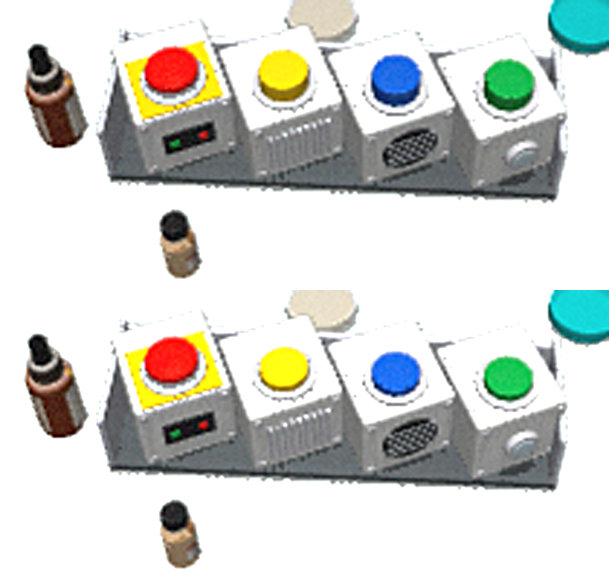

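The before/after crops show yellow, blue and green all sunk by the same 2 to 3 px. Red, the vial, the dropper and the dish have not changed. I hand the job in.

```bash
python3 -c "
from plant import arm
print(arm.close_job())"
```

```text
the job is handed in; nothing more can be done
None
```

I pressed the blue fan button, then the yellow supply button, then the green lamp button, straight down with the shut fingers, and handed the job in at about 13 s with the arm well clear.

- **Presses:** each ended at the hard stop, with the fingertips at z 88.0 mm, the expected fully-in height. The force then rose to 20–26 N without further travel.
- **Final pictures:** the top edges of the three pressed buttons sank about 2–3 px, against 2.4–2.5 px expected for 8 mm. The blob centres of yellow and blue moved only 1.3–1.5 px, because less of the button's side shows once it is in.
- **Left alone:** the red emergency stop shifted no more than 0.1 px. By eye, the vial, dropper bottle and dish are unmoved.

No check failed. The one small disagreement was in the two-view heights of three of the buttons, which came out about 5 mm low before the presses. I used the stated button height instead, and the contact heights agreed with it.

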